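Stand the toppled solvent tin up against the bench panel

TASK

The flat-sided solvent tin has toppled and leans with its capped head on the perforated panel. Without lifting it off the bench, push it upright so that its head climbs the panel in contact with it, then slide its foot in until you feel the whole back of the tin press snugly on the panel, upright and flush, and leave it standing there. The tin is thin sheet metal: go by feel, never lean hard on it, and leave the spray can, the bottle and the meter where they are.

Things in the scene. Friction and masses are not known exactly. Their poses are not given: they have to be found in the camera images.
- panel: White perforated steel panel, 460 mm long and 300 mm high, standing fixed on the bench. Origin: middle of the foot of its flat front face, on the bench. Its x axis points level out of the back, so the front face is the plane x = 0 and the tin stands on the negative-x side; y runs along the face, z up.
- tin_center (a point): Centre (half-way up) of the silver and blue tin: a plain box 57 mm thick (x), 108 mm wide (y), 172 mm high (z), with a red cap 27 mm wide and 14 mm high on top; 0.42 to 0.78 kg. z points to the cap, +x to the back face. It starts leaning about 45 degrees from upright, top back edge on the panel, bottom back edge on the bench.
- tin_heel (a point): Middle of the tin's bottom front edge (its heel), at first raised some 40 mm; axes as tin_center. Friction on bench and panel is 0.34 to 0.44. Pushed in close above this edge, the tin's foot slides in and its head climbs; pushed over 35 mm up the front face it wedges and the forces shoot up. Within about 18 degrees of upright it settles onto its foot by itself.
- tin_back (a point): Point on the middle line of the tin's back face, 10 mm above its bottom edge; axes as tin_center. Flush on the panel it lies in the panel's front plane. The standing tin slides when pushed below about 60 mm and may tip when pushed higher. The tin dents when squeezed against the panel with over 18 N or pressed by the fingers with over 40 N.
- spray_can: Red spray can, 65 mm across, 175 mm high, standing beside the tin's place by the panel. Origin under its centre. Not to be moved.
- rinse_bottle: White plastic bottle with blue cap, 64 mm across, 160 mm high, standing on the tin's other side. Origin under its centre. Not to be moved.
- meter: Yellow hand-held multimeter, 180 by 85 by 38 mm, lying face up on the bench; x along its length. Origin under its centre. Not to be moved.
Things that resemble listed ones, but are neither listed nor needed, are in the scene too. What is shaped like the part that bears tin_center but orange or pink is not meant.

How it is judged:
By the outcome, as a careful person would: the job done as asked, in the order asked, and still so for the second after the job is handed in, with the robot touching nothing.
It also fails if it takes over 54 s, if anything falls off the work surface, if the arm or the gripper's body presses on something with over 40 N, if the wrist force passes 120 N, or if a joint passes its speed limit or range.

ROBOT

A 6-joint arm with a two-finger parallel gripper is mounted at the origin on the work surface. World frame = base frame: x ahead of the robot, y to its left, z up, the work surface at z = 0. Lengths are in m, angles in rad, forces in N, time in s.
With the tool pointing down it reaches from about 0.225 to 0.875 m from the base axis. Payload 3.4 kg.
Tool frame: the origin (TCP) lies at the very end of the fingers, on their centre line; the grasp point (between the pads) lies 19 mm behind it; z points along the fingers, y is the line along which they close (so a half turn about z gives the same grasp; the last joint's range is limited). The gripper opens to 85 mm and grips with 20 to 120 N. Pads are 22 mm wide; open, the fingers measure 114 mm over their backs; the gripper's body (76 mm by 85 mm) begins 54 mm behind the grasp point. The pads swing forward as they close: fully open they stand 13 mm farther back than shut.
Start: joints at [1.168, 0.276, 1.505, -0, 1.361, -0.121], TCP at [0.16, 0.552, 0.231] pointing down, gripper open.
Joint ranges: [-2.89, 2.89], [-0.75, 2.08], [0.22, 2.7], [-1.18, 4.32], [0.11, 2.71], [-2.7, 2.7]. Speed limits (rad/s): [2.57, 2.57, 3.14, 3.14, 3.14, 3.14].

INTERFACE

Orientations are given as a unit quaternion [w, x, y, z].
In Python, from rig import get_state, optics, sign_off gives the robot as it stands.
- The arm moves only by the tool send_rows, never from a script. Its argument "increments" is a list of rows, each an object with "gripper": the gripper's target within -1 to 1 (shut at 1, half-way at 0, fully open at -1); "linear": the shift along the world's x, y, z in m, a list of three; "delta_rot": the turn, a rotation vector about the world's x, y, z in rad, a list of three. In form: [{"gripper": gripper, "linear": [dx, dy, dz], "delta_rot": [rx, ry, rz]}, ...]. A call has 1 to 8 rows; each row is the pose to reach, as a shift and turn from the pose commanded when the call began; what a row does not reach only later rows make up. A row lasts 1/10 s, in which the tool goes at most 50 mm and 8.59 degrees, less where a joint would pass 70% of its speed; a pose out of reach is approached as far as the arm can. A call with a gripper value outside its range is refused whole. The fingers move at their own pace and stop on an object; "newtons" is the grip in N (left out, the last holds). Time passes only in rows, so rows that repeat a pose let the fingers close. It gives the time, the measured TCP pose, the force, the opening and the grip force at its end, in the units of the state.
- get_state(): the state, without advancing time (a new reading comes with each control period).
- optics.get_image(name): name is "side" or "top"; returns a dict with "pixels" (384x512x3 uint8, blue, green, red), "K" (3x3 intrinsics, pixels), "rvec" (rotation vector, rad) and "tvec" (3), from world to camera coordinates, as OpenCV has them. Camera axes: x right, y down, z forward; pixel columns grow to the right and rows downward; lengths in m; the calibration is good to about 2 mm. A picture is of the moment at which its call begins. There is no depth.
- sign_off(): hands the job in; it is judged then, once.
The state is a dict: "clock": time; "qpos": joint angles; "qd": joint speeds; "effort": joint torques, N m; "position": TCP position; "ee_rot": TCP orientation; "contact_force": force on the tool from outside, world axes, zero at the start; "moment": the same for the moment, N m; "width": finger opening in m; "gripper_force": force on a finger pad.
Only numpy, scipy, OpenCV 4.12 (cv2) and the standard library are available. Lean on these libraries where they do the work, as an engineer would, in place of code of your own. Each camera call takes 0.05 s, during which the arm holds its last target. There are 200 camera calls.

## Working session

There is one attempt and no reset: what is moved stays moved. The work goes in short steps, Python scripts to look and compute and a tool call to move; the robot and the scene stay as the last step left them, time stands still between calls to the robot, and variables do not carry over. Pictures are saved under pics/ and viewed, at most 10 in all, crops included, and the job is handed in when it is done.

Besides the shell and the picture viewer there is one more tool, called after ">>>" as name([rows], argument=value, ...), one row to a line, values as JSON. send_rows: Moves the arm, as the interface text tells. Its arguments: {"type":"object","properties":{"increments":{"type":"array"},"newtons":{"type":"number"}},"required":["increments"]}

```bash
mkdir -p pics
cat > h.py <<'E'
import numpy as np,cv2
from rig import get_state,optics,sign_off
def cam(n):
    d=optics.get_image(n);return d
def snap(n,f):
    d=cam(n);cv2.imwrite(f'pics/{f}.png',d['pixels']);np.savez(f'{n}_cal.npz',K=d['K'],r=d['rvec'],t=d['tvec']);return d
def cal(n):
    c=np.load(f'{n}_cal.npz');return c['K'],cv2.Rodrigues(c['r'])[0],c['t'].reshape(3)
def onz(n,uv,z):
    K,R,t=cal(n);C=-R.T@t;d=R.T@np.linalg.inv(K)@np.array([uv[0],uv[1],1.]);return C+d*(z-C[2])/d[2]
def proj(n,P):
    K,R,t=cal(n);return cv2.projectPoints(np.array(P,float).reshape(-1,1,3),cv2.Rodrigues(R)[0],t,K,None)[0].reshape(-1,2)
E
python3 -c "
from h import *
snap('side','s0');snap('top','t0')
for n in('side','top'):
  K,R,t=cal(n);print(n,-R.T@t,R[2],K[0,0])
print(get_state())"
```

```text
side [0.82755044 0.85597459 1.10708553] [-0.26092366 -0.61357663 -0.74528019] 469.1600491400085
top [0.32854834 0.00316682 1.03985725] [ 0.15831665 -0.01283986 -0.98730491] 432.1714194360676
{'clock': 0.1, 'qpos': array([ 1.16798649e+00,  2.76546671e-01,  1.50602099e+00,  2.32795074e-05,
        1.36073600e+00, -1.21008830e-01]), 'qd': array([-0.00102553,  0.00064922, -0.00286462, -0.00097084, -0.00019258,
       -0.00119722]), 'effort': array([ 2.36553875e-03, -4.17703485e+01, -2.46401954e+01,  1.92611578e-04,
        5.91711549e-03,  2.74008681e-05]), 'position': array([0.15970872, 0.55186675, 0.23051197]), 'ee_rot': array([-2.32504557e-04,  1.40437111e-01,  9.90089231e-01, -8.23379463e-04]), 'contact_force': array([0.65474359, 0.26513657, 0.24378398]), 'moment': array([-0.00214628, -0.01087828, -0.02842862]), 'gripper_force': 0.0, 'width': 0.0850401088037046}
```

View pics/s0.png

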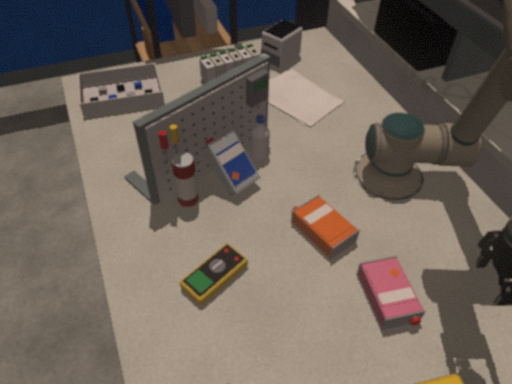

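View pics/t0.png

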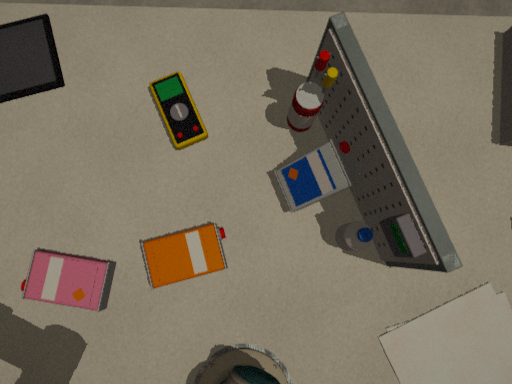

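The tin candidates are silver/blue at top (312,177) / side (235,163), orange at top (184,254) / side (325,225), and pink at top (67,280) / side (390,290). By the description it is the silver/blue one, which leans on the panel with its red cap at top (344,147). The can is at top (305,105), the bottle at (360,236) and the meter at (179,110).

```bash
python3 -c "
from h import *
a=cv2.imread('pics/t0.png')[10:280,255:465];b=cv2.imread('pics/s0.png')[110:220,140:285]
cv2.imwrite('pics/ct.png',cv2.resize(a,None,fx=2.2,fy=2.2,interpolation=cv2.INTER_CUBIC))
cv2.imwrite('pics/cs.png',cv2.resize(b,None,fx=5,fy=5,interpolation=cv2.INTER_CUBIC))
"
```

```text
(no output)
```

View pics/ct.png

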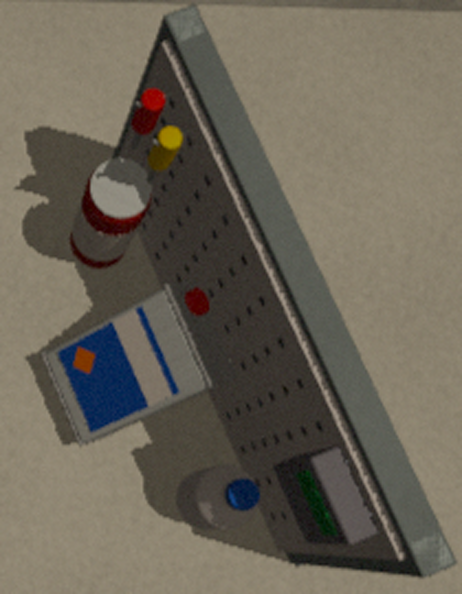

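View pics/cs.png

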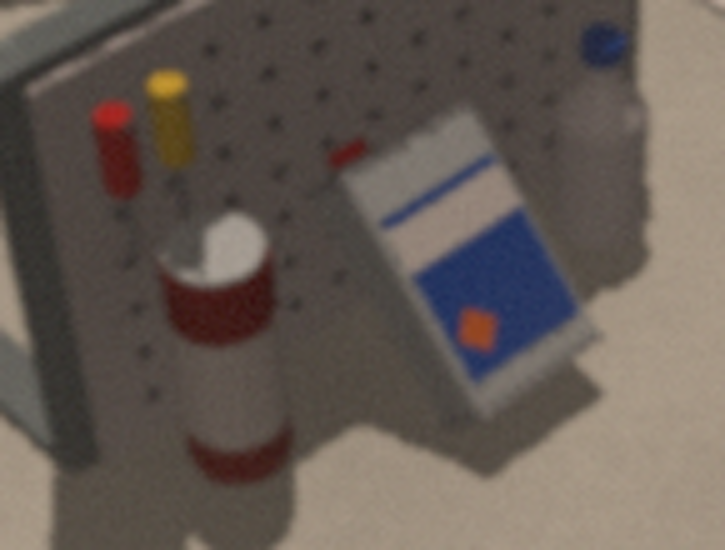

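The crops confirm the choice: silver/blue tin, front-face corners at ct (168,290),(210,385),(45,355),(82,440) and cs (345,180),(470,105),(487,415),(600,335). The can is on one side and the bottle on the other. I'll fit the poses.

```bash
cat > fit.py <<'E'
from h import *
from scipy.optimize import least_squares
T=lambda u,v:(255+u/2.2,10+v/2.2)
S=lambda u,v:(140+u/5,110+v/5)
a=onz('side',S(97,465),0);b=onz('top',T(293,562),0)
c=onz('top',T(165,30),.3);d=onz('top',T(412,570),.3)
print(a,b,np.linalg.norm(a-b),np.degrees(np.arctan2(*(a-b)[1::-1])));print(c,d,np.linalg.norm(c-d),np.degrees(np.arctan2(*(c-d)[1::-1])))
print('can',onz('top',T(120,190),.175),'side',onz('side',S(215,250),.175),'bottle',onz('top',T(242,494),.16),onz('side',S(604,45),.16))
def tin(p): # heel mid xy, yaw, lean ; front face corners: headL,headR,heelR,heelL (+y first)
    fx,fy,yaw,th=p
    X=np.array([np.cos(yaw),np.sin(yaw),0]);Y=np.array([-X[1],X[0],0]);Z=np.array([0,0,1.])
    z=np.cos(th)*Z+np.sin(th)*X; x=np.cos(th)*X-np.sin(th)*Z
    foot=np.array([fx,fy,0]) # back bottom edge middle
    h=foot-.057*x
    return [h+.172*z+.054*Y,h+.172*z-.054*Y,h-.054*Y,h+.054*Y],h,z,x,Y
if 1:
  # +y toward can
  top=[T(168,290),T(210,385),T(82,440),T(45,355)];sd=[S(345,180),S(470,105),S(600,335),S(487,415)]
  def res(p):
    P=tin(p)[0];return np.r_[(proj('top',P)-top).ravel(),(proj('side',P)-sd).ravel()]
  r=least_squares(res,[.35,-.05,np.radians(-65),.78]);print(r.x,np.degrees(r.x[2:]));print(r.fun.round(1))
  q,h,z,x,Y=tin(r.x);print('heel',h,'tophead back',h+.172*z+.057*x,'foot',h+.057*x,'z',z,'x',x)
E
python3 fit.py
```

```text
[ 0.73882228 -0.14106592  0.        ] [ 0.29942968 -0.33863632  0.        ] 0.48176750112968825 24.210797920087177
[ 0.74465566 -0.14515004  0.3       ] [ 0.30359619 -0.33177198  0.3       ] 0.4789167076206774 22.93428815015591
can [ 0.64957422 -0.12579319  0.175     ] side [ 0.6510708  -0.11862945  0.175     ] bottle [ 0.36465859 -0.24058187  0.16      ] [ 0.36670143 -0.22869711  0.16      ]
[ 0.48163149 -0.12062373 -1.16718174  0.75859134] [-66.8745877   43.46408219]
[-1.4 -2.8  0.5  1.4 -0.8  3.  -1.7 -0.9 -1.3 -1.9  0.2 -3.1  0.4 -1.2
 -1.8  0.3]
heel [ 0.46538327 -0.08257707  0.03921028] tophead back [ 0.5281006  -0.22943526  0.12483859] foot [ 0.48163149 -0.12062373  0.        ] z [ 0.2701692  -0.63262518  0.72580575] x [ 0.28505661 -0.66748536 -0.68789971]
```

The fit agrees with the description: lean 43.5°, heel at z = 39 mm, and the panel plane at n·p ≈ 0.42 with n = (.393,-.920,0). My plan is to use half-open fingers spread along the tin's width, tool tilted 45°. They touch the front face about 13 mm above the heel.

>>> send_rows([
  {"gripper": 0, "linear": [0.27, -0.53, 0.02], "delta_rot": [0, 0, -0.885]},
  {"gripper": 0, "linear": [0.27, -0.53, 0.02], "delta_rot": [0, 0, -0.885]},
  {"gripper": 0, "linear": [0.27, -0.53, 0.02], "delta_rot": [0, 0, -0.885]},
  {"gripper": 0, "linear": [0.27, -0.53, 0.02], "delta_rot": [0, 0, -0.885]},
  {"gripper": 0, "linear": [0.27, -0.53, 0.02], "delta_rot": [0, 0, -0.885]},
  {"gripper": 0, "linear": [0.27, -0.53, 0.02], "delta_rot": [0, 0, -0.885]},
  {"gripper": 0, "linear": [0.27, -0.53, 0.02], "delta_rot": [0, 0, -0.885]},
  {"gripper": 0, "linear": [0.27, -0.53, 0.02], "delta_rot": [0, 0, -0.885]},
])

```text
clock: 0.9
position: [0.3416, 0.1943, 0.2448]
ee_rot: [0.0, 0.551, 0.835, 0.0]
contact_force: [0.2, -0.0, 0.1]
width: 0.0427
gripper_force: 0.0
```

>>> send_rows([
  {"gripper": 0, "linear": [0.09, -0.174, 0.0], "delta_rot": [-0.722, -0.308, 0]},
  {"gripper": 0, "linear": [0.09, -0.174, 0.0], "delta_rot": [-0.722, -0.308, 0]},
  {"gripper": 0, "linear": [0.09, -0.174, 0.0], "delta_rot": [-0.722, -0.308, 0]},
  {"gripper": 0, "linear": [0.09, -0.174, 0.0], "delta_rot": [-0.722, -0.308, 0]},
  {"gripper": 0, "linear": [0.09, -0.174, 0.0], "delta_rot": [-0.722, -0.308, 0]},
  {"gripper": 0, "linear": [0.09, -0.174, 0.0], "delta_rot": [-0.722, -0.308, 0]},
  {"gripper": 0, "linear": [0.09, -0.174, 0.0], "delta_rot": [-0.722, -0.308, 0]},
])

```text
clock: 1.6
position: [0.4305, 0.0227, 0.2431]
ee_rot: [0.318, 0.507, 0.772, -0.212]
contact_force: [-0.3, 0.6, -0.7]
width: 0.0429
gripper_force: 0.0
```

```bash
cat > st.py <<'E'
from h import *
from scipy.spatial.transform import Rotation as Ro
s=get_state();R=Ro.from_quat(np.roll(s['ee_rot'],-1)).as_matrix()
n=np.array([.393,-.92,0]);Y=np.array([.92,.393,0]);p=s['position'];f=s['contact_force']
print(s['clock'],'q',s['qpos'].round(2),'p',p.round(4),'s,Y,z',(n@p).round(4),(Y@p).round(4),p[2].round(4),'toolz',R[:,2].round(3),'tooly',R[:,1].round(3),'f s,Y,z',(n@f).round(2),(Y@f).round(2),f[2].round(2),'m',s['moment'].round(2))
E
python3 st.py
```

```text
1.6 q [ 0.5   0.12  1.96 -0.82  1.28  0.44] p [0.4305 0.0227 0.2431] s,Y,z 0.1483 0.405 0.2431 toolz [ 0.276 -0.651 -0.707] tooly [ 0.919  0.395 -0.005] f s,Y,z -0.64 -0.09 -0.74 m [0.31 0.12 0.  ]
```

>>> send_rows([
  {"gripper": 0, "linear": [0.016, -0.061, -0.138], "delta_rot": [0, 0, 0]},
  {"gripper": 0, "linear": [0.016, -0.061, -0.138], "delta_rot": [0, 0, 0]},
  {"gripper": 0, "linear": [0.016, -0.061, -0.138], "delta_rot": [0, 0, 0]},
  {"gripper": 0, "linear": [0.016, -0.061, -0.138], "delta_rot": [0, 0, 0]},
  {"gripper": 0, "linear": [0.016, -0.061, -0.138], "delta_rot": [0, 0, 0]},
])

```text
clock: 2.1
position: [0.4475, -0.0396, 0.1069]
ee_rot: [0.319, 0.509, 0.771, -0.212]
contact_force: [0.8, -1.2, -0.6]
width: 0.0424
gripper_force: 0.0
```

```bash
python3 st.py; python3 -c "
from h import *
d=snap('side','s1');e=snap('top','t1')
a=cv2.resize(d['pixels'][80:270,130:400],None,fx=2.2,fy=2.2);b=cv2.resize(e['pixels'][60:250,230:410],None,fx=2.2,fy=2.2)
cv2.imwrite('pics/c1.png',np.hstack([a[:,:400],b]))"
```

```text
2.1 q [ 0.34  0.3   2.19 -1.06  0.94  0.73] p [ 0.4475 -0.0396  0.1069] s,Y,z 0.2123 0.3962 0.1069 toolz [ 0.276 -0.651 -0.707] tooly [ 0.92   0.392 -0.002] f s,Y,z 1.42 0.27 -0.62 m [0.3  0.08 0.02]
```

View pics/c1.png

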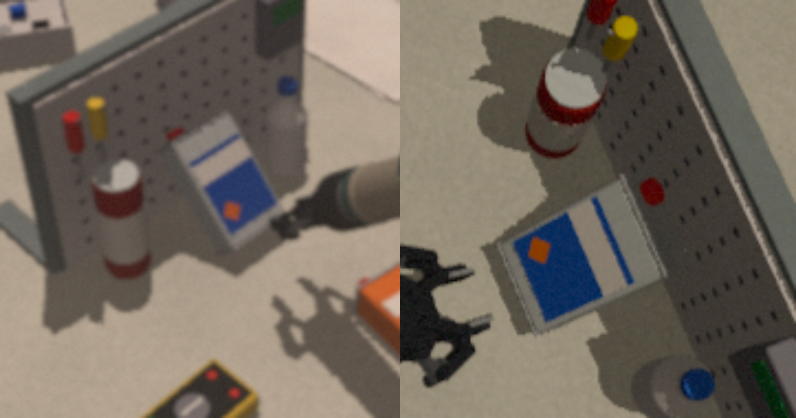

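The fingers are centred on the tin and clear of its neighbours (right view: fingertips near (480,300), heel edge at (500,250)–(540,330)). Joint 4 is near its limit, so I'll predict it along the push path.

```bash
cat > kin.py <<'E'
import numpy as np
from scipy.optimize import least_squares
D=[((.2765,1.506),(.1597,.5519,.2305),(0,0,-1)),((.12,1.96),(.4305,.0227,.2431),(.276,-.651,-.707)),((.30,2.19),(.4475,-.0396,.1069),(.276,-.651,-.707))]
L=.2645
def W(p,z):
    w=np.array(p)-L*np.array(z);return np.hypot(w[0],w[1]),w[2]
def fk(m,j2,j3):
    a,b,z0,c=m;t=j2+j3 # c: elbow offset perpendicular to forearm
    return np.array([a*np.sin(j2)+b*np.sin(t)+c*np.cos(t),z0+a*np.cos(j2)+b*np.cos(t)-c*np.sin(t)])
r=least_squares(lambda m:np.concatenate([fk(m,*q)-W(p,z) for q,p,z in D]),[.4,.4,.3,0]);m=r.x;print(m,r.fun.round(4))
n=np.array([.393,-.92,0]);Y=np.array([.92,.393,0]);Z=np.array([0,0,1.])
def ik(s,y,z,tilt,yaw=0):
    d=np.cos(yaw)*n+np.sin(yaw)*Y;p=s*n+y*Y+z*Z;tz=np.sin(tilt)*d-np.cos(tilt)*Z
    w=p-L*tz;j1=np.arctan2(w[1],w[0]);q=least_squares(lambda q:fk(m,*q)-W(p,tz),[.3,2.0]);t=q.x.sum()
    rad=np.array([np.cos(j1),np.sin(j1),0]);f=np.sin(t)*rad+np.cos(t)*Z;dn=np.cos(t)*rad-np.sin(t)*Z
    lat=np.cross(f,dn);v=tz-f*(f@tz)
    return np.r_[j1,q.x,np.arctan2(v@lat,v@dn),np.arccos(f@tz),q.cost]
if __name__=='__main__':
  print(ik(.2123,.3962,.1069,.785).round(2))
  for tl in(30,35,40,45):
    for s,z in((.27,.05),(.31,.035),(.36,.02)):print(tl,s,z,ik(s,.396,z,np.radians(tl)).round(2))
  for yw in (-20,20):print('yaw',yw,ik(.36,.396,.02,np.radians(40),np.radians(yw)).round(2))
E
python3 kin.py
```

```text
[ 0.73211741  0.40124512 -0.0417793   0.07621898] [ 0.0016  0.0087 -0.0063 -0.0072  0.0018 -0.0015]
[ 0.34  0.3   2.19 -1.06  0.94  0.  ]
30 0.27 0.05 [ 0.07  0.34  2.17 -0.9   0.65  0.  ]
30 0.31 0.035 [-0.02  0.38  2.16 -0.96  0.59  0.  ]
30 0.36 0.02 [-0.12  0.42  2.14 -1.02  0.53  0.  ]
35 0.27 0.05 [ 0.11  0.36  2.2  -1.05  0.68  0.  ]
35 0.31 0.035 [ 0.02  0.4   2.2  -1.14  0.63  0.  ]
35 0.36 0.02 [-0.08  0.44  2.17 -1.22  0.57  0.  ]
40 0.27 0.05 [ 0.16  0.38  2.23 -1.19  0.74  0.  ]
40 0.31 0.035 [ 0.06  0.42  2.23 -1.29  0.68  0.  ]
40 0.36 0.02 [-0.04  0.46  2.21 -1.4   0.63  0.  ]
45 0.27 0.05 [ 0.2   0.41  2.26 -1.3   0.8   0.  ]
45 0.31 0.035 [ 0.1   0.45  2.26 -1.42  0.75  0.  ]
45 0.36 0.02 [-0.01  0.49  2.25 -1.54  0.71  0.  ]
yaw -20 [-0.01  0.49  2.09 -1.05  0.84  0.  ]
yaw 20 [-0.13  0.43  2.31 -1.95  0.45  0.  ]
```

Joint 4 allows a tilt of about 32°, which still keeps the gripper body roughly 9 mm clear of the upright tin. I'll re-tilt and approach.

>>> send_rows([
  {"gripper": 0, "linear": [0.006, -0.014, -0.03], "delta_rot": [0.12, 0.05, 0]},
  {"gripper": 0, "linear": [0.012, -0.028, -0.062], "delta_rot": [0.209, 0.089, 0]},
  {"gripper": 0, "linear": [0.012, -0.028, -0.062], "delta_rot": [0.209, 0.089, 0]},
  {"gripper": 0, "linear": [0.012, -0.028, -0.062], "delta_rot": [0.209, 0.089, 0]},
  {"gripper": 0, "linear": [0.012, -0.028, -0.062], "delta_rot": [0.209, 0.089, 0]},
])

```text
clock: 2.7
position: [0.4602, -0.0661, 0.0463]
ee_rot: [0.231, 0.529, 0.802, -0.151]
contact_force: [-0.4, 0.9, 0.2]
width: 0.0424
gripper_force: 0.0
```

```bash
python3 st.py
```

```text
2.7 q [ 0.11  0.32  2.2  -0.95  0.67  0.49] p [ 0.4602 -0.0661  0.0463] s,Y,z 0.2417 0.3975 0.0463 toolz [ 0.211 -0.487 -0.848] tooly [0.919 0.394 0.002] f s,Y,z -0.96 -0.03 0.19 m [ 0.25  0.1  -0.05]
```

>>> send_rows([
  {"gripper": 0, "linear": [0.002, -0.006, -0.003], "delta_rot": [0, 0, 0]},
  {"gripper": 0, "linear": [0.004, -0.011, -0.006], "delta_rot": [0, 0, 0]},
  {"gripper": 0, "linear": [0.006, -0.015, -0.006], "delta_rot": [0, 0, 0]},
  {"gripper": 0, "linear": [0.006, -0.015, -0.006], "delta_rot": [0, 0, 0]},
])

```text
clock: 3.1
position: [0.465, -0.0804, 0.0379]
ee_rot: [0.229, 0.53, 0.803, -0.15]
contact_force: [-2.5, 6.7, 2.1]
width: 0.0427
gripper_force: 3.2
```

>>> send_rows([
  {"gripper": 0, "linear": [0.0006, -0.0014, 0], "delta_rot": [0, 0, 0]},
  {"gripper": 0, "linear": [0.0012, -0.0028, 0], "delta_rot": [0, 0, 0]},
  {"gripper": 0, "linear": [0.0016, -0.0037, 0], "delta_rot": [0, 0, 0]},
  {"gripper": 0, "linear": [0.0016, -0.0037, 0], "delta_rot": [0, 0, 0]},
])

```text
clock: 3.5
position: [0.466, -0.0831, 0.0373]
ee_rot: [0.228, 0.53, 0.803, -0.15]
contact_force: [-4.9, 11.4, 2.0]
width: 0.043
gripper_force: 5.0
```

```bash
python3 st.py
```

```text
3.5 q [ 0.06  0.34  2.21 -0.99  0.63  0.48] p [ 0.466  -0.0831  0.0373] s,Y,z 0.2596 0.3961 0.0373 toolz [ 0.208 -0.482 -0.851] tooly [0.919 0.394 0.002] f s,Y,z -12.42 0.0 2.02 m [ 1.62  0.62 -0.  ]
```

Contact is felt at 12 N and the arm is compliant (about 4 N/mm). The contact is a little high above the heel, so I'll drop it 3 mm to lower the squeeze, then push on.

>>> send_rows([
  {"gripper": 0, "linear": [-0.0018, 0.0042, 0], "delta_rot": [0, 0, 0]},
  {"gripper": 0, "linear": [-0.0018, 0.0042, -0.003], "delta_rot": [0, 0, 0]},
  {"gripper": 0, "linear": [0, 0, -0.003], "delta_rot": [0, 0, 0]},
  {"gripper": 0, "linear": [0.0006, -0.0014, -0.003], "delta_rot": [0, 0, 0]},
  {"gripper": 0, "linear": [0.0006, -0.0014, -0.003], "delta_rot": [0, 0, 0]},
])

```text
clock: 4.0
position: [0.4672, -0.0859, 0.0348]
ee_rot: [0.229, 0.53, 0.803, -0.151]
contact_force: [-2.9, 7.0, 1.5]
width: 0.0429
gripper_force: 3.0
```

```bash
python3 st.py
```

```text
4.0 q [ 0.05  0.35  2.21 -1.    0.63  0.49] p [ 0.4672 -0.0859  0.0348] s,Y,z 0.2626 0.3961 0.0348 toolz [ 0.208 -0.484 -0.85 ] tooly [0.919 0.393 0.001] f s,Y,z -7.61 0.08 1.5 m [ 1.1   0.43 -0.04]
```

It's sliding at about 8 N. I'll carry on along the heel's path.

>>> send_rows([
  {"gripper": 0, "linear": [0.0006, -0.0014, -0.0005], "delta_rot": [0, 0, 0]},
  {"gripper": 0, "linear": [0.0012, -0.0028, -0.001], "delta_rot": [0, 0, 0]},
  {"gripper": 0, "linear": [0.0018, -0.0041, -0.0015], "delta_rot": [0, 0, 0]},
  {"gripper": 0, "linear": [0.0024, -0.0055, -0.002], "delta_rot": [0, 0, 0]},
  {"gripper": 0, "linear": [0.003, -0.0069, -0.0025], "delta_rot": [0, 0, 0]},
])

```text
clock: 4.5
position: [0.47, -0.093, 0.0323]
ee_rot: [0.229, 0.53, 0.803, -0.151]
contact_force: [-2.5, 6.8, 0.0]
width: 0.0429
gripper_force: 2.7
```

```bash
python3 st.py; python3 -c "
from h import *
d=snap('side','s2');e=snap('top','t2')
a=cv2.resize(d['pixels'][80:270,130:400],None,fx=2.2,fy=2.2);b=cv2.resize(e['pixels'][60:250,230:410],None,fx=2.2,fy=2.2)
cv2.imwrite('pics/c2.png',np.hstack([a[:,:400],b]))"
```

```text
4.5 q [ 0.04  0.35  2.21 -1.01  0.62  0.49] p [ 0.47   -0.093   0.0323] s,Y,z 0.2702 0.3959 0.0323 toolz [ 0.207 -0.485 -0.85 ] tooly [0.92  0.393 0.   ] f s,Y,z -7.27 0.42 0.04 m [ 1.07  0.41 -0.01]
```

View pics/c2.png

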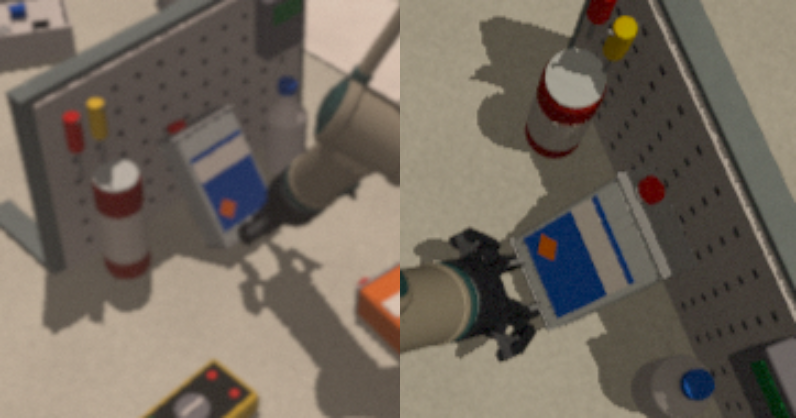

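The head is rising on the panel and the fingertips sit low on the front face, square to it (right view (530,270)). On with the push.

>>> send_rows([
  {"gripper": 0, "linear": [0.0006, -0.0014, -0.0008], "delta_rot": [0, 0, 0]},
  {"gripper": 0, "linear": [0.0013, -0.0031, -0.0018], "delta_rot": [0, 0, 0]},
  {"gripper": 0, "linear": [0.002, -0.0046, -0.0026], "delta_rot": [0, 0, 0]},
  {"gripper": 0, "linear": [0.0026, -0.0061, -0.0034], "delta_rot": [0, 0, 0]},
  {"gripper": 0, "linear": [0.0033, -0.0077, -0.0042], "delta_rot": [0, 0, 0]},
  {"gripper": 0, "linear": [0.0039, -0.0092, -0.005], "delta_rot": [0, 0, 0]},
])

```text
clock: 5.2
position: [0.4744, -0.103, 0.028]
ee_rot: [0.229, 0.53, 0.802, -0.152]
contact_force: [-1.5, 3.1, 1.0]
width: 0.043
gripper_force: 2.0
```

```bash
python3 st.py
```

```text
5.2 q [ 0.01  0.36  2.21 -1.04  0.6   0.5 ] p [ 0.4744 -0.103   0.028 ] s,Y,z 0.2812 0.396 0.028 toolz [ 0.208 -0.486 -0.849] tooly [ 0.92   0.393 -0.   ] f s,Y,z -3.39 -0.13 0.95 m [ 0.73  0.3  -0.01]
```

>>> send_rows([
  {"gripper": 0, "linear": [0.0006, -0.0014, -0.0006], "delta_rot": [0, 0, 0]},
  {"gripper": 0, "linear": [0.0013, -0.0031, -0.0014], "delta_rot": [0, 0, 0]},
  {"gripper": 0, "linear": [0.002, -0.0046, -0.002], "delta_rot": [0, 0, 0]},
  {"gripper": 0, "linear": [0.0026, -0.0061, -0.0027], "delta_rot": [0, 0, 0]},
  {"gripper": 0, "linear": [0.0033, -0.0077, -0.0034], "delta_rot": [0, 0, 0]},
  {"gripper": 0, "linear": [0.0039, -0.0092, -0.004], "delta_rot": [0, 0, 0]},
])

```text
clock: 5.8
position: [0.4784, -0.1125, 0.0242]
ee_rot: [0.23, 0.53, 0.802, -0.152]
contact_force: [-1.6, 3.5, -0.7]
width: 0.0429
gripper_force: 1.4
```

```bash
python3 st.py
```

```text
5.8 q [-0.01  0.37  2.21 -1.07  0.59  0.51] p [ 0.4784 -0.1125  0.0242] s,Y,z 0.2915 0.396 0.0242 toolz [ 0.208 -0.487 -0.848] tooly [ 0.92   0.393 -0.   ] f s,Y,z -3.85 -0.14 -0.7 m [0.69 0.31 0.01]
```

```bash
python3 -c "
from kin import *
r=np.radians
print(ik(.2915,.396,.0242,r(32)).round(3))
for tl,yw in((32,0),(30,0),(28,0),(26,0),(32,-8),(32,-12)):
  for z in(.02,.04):print(tl,yw,z,ik(.354,.396,z,r(tl),r(yw)).round(3))"
```

```text
[ 0.73211741  0.40124512 -0.0417793   0.07621898] [ 0.0016  0.0087 -0.0063 -0.0072  0.0018 -0.0015]
[ 0.039  0.4    2.207 -1.072  0.599  0.   ]
32 0 0.02 [-0.091  0.426  2.158 -1.103  0.55   0.   ]
32 0 0.04 [-0.091  0.391  2.13  -1.018  0.58   0.   ]
30 0 0.02 [-0.107  0.42   2.143 -1.019  0.538  0.   ]
30 0 0.04 [-0.107  0.386  2.116 -0.937  0.572  0.   ]
28 0 0.02 [-0.122  0.415  2.129 -0.932  0.53   0.   ]
28 0 0.04 [-0.122  0.382  2.101 -0.854  0.569  0.   ]
26 0 0.02 [-0.138  0.411  2.114 -0.843  0.527  0.   ]
26 0 0.04 [-0.138  0.379  2.087 -0.772  0.569  0.   ]
32 -8 0.02 [-0.074  0.438  2.12  -1.001  0.636  0.   ]
32 -8 0.04 [-0.074  0.405  2.093 -0.937  0.67   0.   ]
32 -12 0.02 [-0.068  0.445  2.1   -0.954  0.678  0.   ]
32 -12 0.04 [-0.068  0.412  2.074 -0.898  0.713  0.   ]
```

The model puts joint 4 at about -1.1 at the end, which is in range. Continuing.

>>> send_rows([
  {"gripper": 0, "linear": [0.0006, -0.0014, -0.0006], "delta_rot": [0, 0, 0]},
  {"gripper": 0, "linear": [0.0013, -0.0031, -0.0013], "delta_rot": [0, 0, 0]},
  {"gripper": 0, "linear": [0.002, -0.0046, -0.002], "delta_rot": [0, 0, 0]},
  {"gripper": 0, "linear": [0.0026, -0.0061, -0.0026], "delta_rot": [0, 0, 0]},
  {"gripper": 0, "linear": [0.0033, -0.0077, -0.0033], "delta_rot": [0, 0, 0]},
  {"gripper": 0, "linear": [0.0039, -0.0092, -0.004], "delta_rot": [0, 0, 0]},
])

```text
clock: 6.4
position: [0.4825, -0.1217, 0.0203]
ee_rot: [0.23, 0.53, 0.802, -0.152]
contact_force: [-1.0, 2.8, 0.3]
width: 0.0426
gripper_force: 1.3
```

```bash
python3 st.py;python3 -c "
from h import *
d=snap('side','s3');e=snap('top','t3')
a=cv2.resize(d['pixels'][80:270,130:400],None,fx=2.2,fy=2.2);b=cv2.resize(e['pixels'][60:250,230:410],None,fx=2.2,fy=2.2)
cv2.imwrite('pics/c3.png',np.hstack([a[:,:400],b]))"
```

```text
6.4 q [-0.03  0.39  2.21 -1.09  0.57  0.51] p [ 0.4825 -0.1217  0.0203] s,Y,z 0.3016 0.396 0.0203 toolz [ 0.208 -0.487 -0.848] tooly [ 0.919  0.393 -0.   ] f s,Y,z -2.95 0.21 0.29 m [ 0.52  0.2  -0.01]
```

View pics/c3.png

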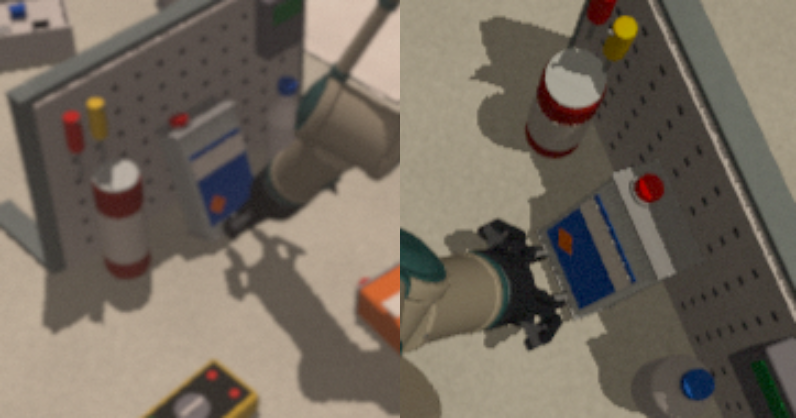

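The tin is at roughly 20° now and still square. Slowly through the settling angle.

>>> send_rows([
  {"gripper": 0, "linear": [0.0005, -0.0012, -0.0005], "delta_rot": [0, 0, 0]},
  {"gripper": 0, "linear": [0.001, -0.0023, -0.001], "delta_rot": [0, 0, 0]},
  {"gripper": 0, "linear": [0.0015, -0.0035, -0.0015], "delta_rot": [0, 0, 0]},
  {"gripper": 0, "linear": [0.002, -0.0046, -0.002], "delta_rot": [0, 0, 0]},
  {"gripper": 0, "linear": [0.0025, -0.0058, -0.002], "delta_rot": [0, 0, 0]},
  {"gripper": 0, "linear": [0.003, -0.0069, -0.0025], "delta_rot": [0, 0, 0]},
])

```text
clock: 7.1
position: [0.4853, -0.1284, 0.0177]
ee_rot: [0.23, 0.53, 0.802, -0.152]
contact_force: [-0.8, 2.4, -0.8]
width: 0.0429
gripper_force: 1.2
```

```bash
python3 st.py
```

```text
7.1 q [-0.05  0.39  2.21 -1.1   0.56  0.51] p [ 0.4853 -0.1284  0.0177] s,Y,z 0.3088 0.396 0.0177 toolz [ 0.208 -0.487 -0.849] tooly [ 0.92   0.393 -0.   ] f s,Y,z -2.52 0.17 -0.79 m [0.49 0.19 0.  ]
```

>>> send_rows([
  {"gripper": 0, "linear": [0.0005, -0.0012, -0.0003], "delta_rot": [0, 0, 0]},
  {"gripper": 0, "linear": [0.001, -0.0023, -0.0006], "delta_rot": [0, 0, 0]},
  {"gripper": 0, "linear": [0.0015, -0.0035, -0.001], "delta_rot": [0, 0, 0]},
  {"gripper": 0, "linear": [0.002, -0.0046, -0.001], "delta_rot": [0, 0, 0]},
  {"gripper": 0, "linear": [0.0025, -0.0058, -0.001], "delta_rot": [0, 0, 0]},
  {"gripper": 0, "linear": [0.003, -0.0069, -0.001], "delta_rot": [0, 0, 0]},
  {"gripper": 0, "linear": [0.003, -0.0069, -0.001], "delta_rot": [0, 0, 0]},
])

```text
clock: 7.8
position: [0.4884, -0.1355, 0.0169]
ee_rot: [0.23, 0.53, 0.802, -0.152]
contact_force: [-0.5, 1.4, -0.4]
width: 0.0429
gripper_force: 0.5
```

```bash
python3 st.py;python3 -c "
from h import *
d=snap('side','s4');e=snap('top','t4')
a=cv2.resize(d['pixels'][80:270,130:400],None,fx=2.2,fy=2.2);b=cv2.resize(e['pixels'][60:250,230:410],None,fx=2.2,fy=2.2)
cv2.imwrite('pics/c4.png',np.hstack([a[:,:400],b]))"
```

```text
7.8 q [-0.07  0.4   2.2  -1.11  0.55  0.5 ] p [ 0.4884 -0.1355  0.0169] s,Y,z 0.3166 0.396 0.0169 toolz [ 0.208 -0.487 -0.848] tooly [ 0.92   0.393 -0.   ] f s,Y,z -1.48 0.05 -0.36 m [ 0.4   0.12 -0.04]
```

View pics/c4.png

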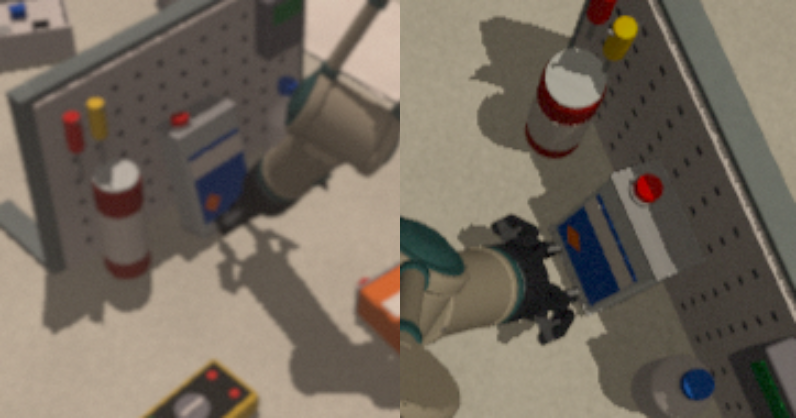

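The tin is close to upright (about 14°), head on the panel, light contact. Continuing in.

>>> send_rows([
  {"gripper": 0, "linear": [0.0005, -0.0012, 0], "delta_rot": [0, 0, 0]},
  {"gripper": 0, "linear": [0.001, -0.0023, 0], "delta_rot": [0, 0, 0]},
  {"gripper": 0, "linear": [0.0015, -0.0035, 0], "delta_rot": [0, 0, 0]},
  {"gripper": 0, "linear": [0.002, -0.0046, 0], "delta_rot": [0, 0, 0]},
  {"gripper": 0, "linear": [0.0025, -0.0058, 0], "delta_rot": [0, 0, 0]},
  {"gripper": 0, "linear": [0.003, -0.0069, 0], "delta_rot": [0, 0, 0]},
  {"gripper": 0, "linear": [0.003, -0.0069, 0], "delta_rot": [0, 0, 0]},
])

```text
clock: 8.6
position: [0.4914, -0.1424, 0.0168]
ee_rot: [0.23, 0.53, 0.802, -0.152]
contact_force: [-1.1, 1.2, -0.8]
width: 0.0429
gripper_force: 0.5
```

```bash
python3 st.py
```

```text
8.6 q [-0.08  0.4   2.2  -1.12  0.55  0.49] p [ 0.4914 -0.1424  0.0168] s,Y,z 0.3241 0.3961 0.0168 toolz [ 0.208 -0.487 -0.848] tooly [ 0.92   0.393 -0.   ] f s,Y,z -1.54 -0.58 -0.83 m [ 0.46  0.19 -0.02]
```

I'll back off gently so the tin can settle on its foot.

>>> send_rows([
  {"gripper": 0, "linear": [-0.001, 0.0023, 0], "delta_rot": [0, 0, 0]},
  {"gripper": 0, "linear": [-0.002, 0.0046, 0], "delta_rot": [0, 0, 0]},
  {"gripper": 0, "linear": [-0.003, 0.0069, 0.003], "delta_rot": [0, 0, 0]},
  {"gripper": 0, "linear": [-0.004, 0.0092, 0.006], "delta_rot": [0, 0, 0]},
  {"gripper": 0, "linear": [-0.0047, 0.011, 0.01], "delta_rot": [0, 0, 0]},
  {"gripper": 0, "linear": [-0.0047, 0.011, 0.01], "delta_rot": [0, 0, 0]},
  {"gripper": 0, "linear": [-0.0047, 0.011, 0.01], "delta_rot": [0, 0, 0]},
])

```text
clock: 9.3
position: [0.4868, -0.1311, 0.0271]
ee_rot: [0.23, 0.53, 0.802, -0.152]
contact_force: [0.2, -0.4, -0.5]
width: 0.0426
gripper_force: 0.0
```

```bash
python3 st.py;python3 -c "
from h import *
d=snap('side','s5');e=snap('top','t5')
a=cv2.resize(d['pixels'][110:230,180:280],None,fx=4,fy=4,interpolation=2);b=cv2.resize(e['pixels'][110:230,270:370],None,fx=4,fy=4,interpolation=2)
cv2.imwrite('pics/c5.png',np.hstack([a,b]))"
```

```text
9.3 q [-0.06  0.37  2.19 -1.07  0.57  0.46] p [ 0.4868 -0.1311  0.0271] s,Y,z 0.3119 0.3964 0.0271 toolz [ 0.209 -0.487 -0.848] tooly [0.919 0.393 0.   ] f s,Y,z 0.47 0.07 -0.46 m [ 0.25  0.08 -0.02]
```

View pics/c5.png

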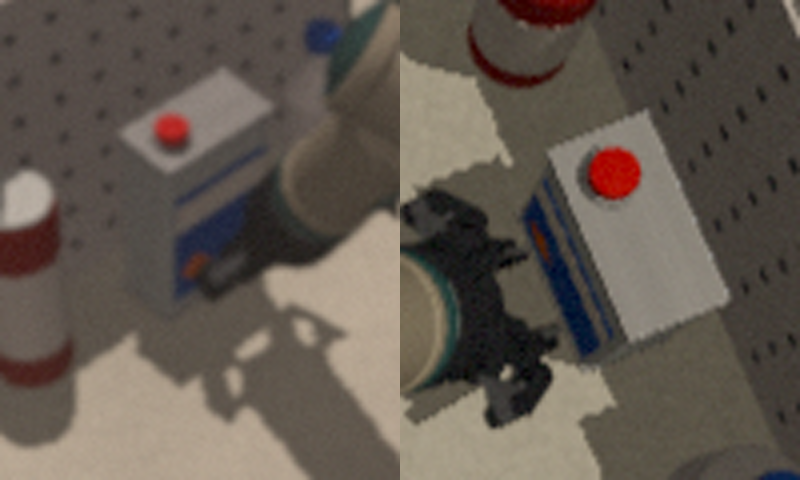

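The tin stands upright; its top is at crop (548,150),(628,342) front and (645,110),(728,300) back. Measuring the remaining gap.

```bash
python3 -c "
from h import *
n=np.array([.393,-.92,0]);Y=np.array([.92,.393,0])
for u,v in((548,150),(628,342),(645,110),(728,300)):
  p=onz('top',(270+(u-400)/4,110+v/4),.172);print((n@p).round(4),(Y@p).round(4))"
```

```text
0.3235 0.4495
0.322 0.3425
0.3787 0.4503
0.3781 0.3432
```

It stands square with a gap of about 40 mm. Sliding the standing tin in, with contact at about 35 mm height.

>>> send_rows([
  {"gripper": 0, "linear": [0.001, -0.0023, 0], "delta_rot": [0, 0, 0]},
  {"gripper": 0, "linear": [0.002, -0.0046, 0], "delta_rot": [0, 0, 0]},
  {"gripper": 0, "linear": [0.003, -0.0069, 0], "delta_rot": [0, 0, 0]},
  {"gripper": 0, "linear": [0.0039, -0.0092, 0], "delta_rot": [0, 0, 0]},
  {"gripper": 0, "linear": [0.0049, -0.0115, 0], "delta_rot": [0, 0, 0]},
  {"gripper": 0, "linear": [0.0059, -0.0138, 0], "delta_rot": [0, 0, 0]},
  {"gripper": 0, "linear": [0.0069, -0.0161, 0], "delta_rot": [0, 0, 0]},
  {"gripper": 0, "linear": [0.0079, -0.0184, 0], "delta_rot": [0, 0, 0]},
])

```text
clock: 10.2
position: [0.4944, -0.1497, 0.0266]
ee_rot: [0.23, 0.53, 0.802, -0.152]
contact_force: [-1.4, 1.9, -1.3]
width: 0.0427
gripper_force: 0.7
```

```bash
python3 st.py
```

```text
10.2 q [-0.1   0.38  2.18 -1.07  0.56  0.43] p [ 0.4944 -0.1497  0.0266] s,Y,z 0.332 0.396 0.0266 toolz [ 0.208 -0.487 -0.849] tooly [ 0.92   0.393 -0.   ] f s,Y,z -2.26 -0.53 -1.31 m [ 0.51  0.24 -0.  ]
```

>>> send_rows([
  {"gripper": 0, "linear": [0.0008, -0.0018, 0], "delta_rot": [0, 0, 0]},
  {"gripper": 0, "linear": [0.0016, -0.0037, 0], "delta_rot": [0, 0, 0]},
  {"gripper": 0, "linear": [0.0024, -0.0055, 0], "delta_rot": [0, 0, 0]},
  {"gripper": 0, "linear": [0.0031, -0.0074, 0], "delta_rot": [0, 0, 0]},
  {"gripper": 0, "linear": [0.0039, -0.0092, 0], "delta_rot": [0, 0, 0]},
])

```text
clock: 10.7
position: [0.4984, -0.1589, 0.0268]
ee_rot: [0.23, 0.53, 0.802, -0.152]
contact_force: [-0.6, 2.0, -0.6]
width: 0.0428
gripper_force: 0.7
```

```bash
python3 st.py
```

```text
10.7 q [-0.12  0.38  2.17 -1.08  0.55  0.41] p [ 0.4984 -0.1589  0.0268] s,Y,z 0.3421 0.3961 0.0268 toolz [ 0.208 -0.487 -0.848] tooly [ 0.92   0.393 -0.   ] f s,Y,z -2.09 0.24 -0.58 m [ 0.45  0.27 -0.01]
```

>>> send_rows([
  {"gripper": 0, "linear": [0.0006, -0.0014, 0], "delta_rot": [0, 0, 0]},
  {"gripper": 0, "linear": [0.0012, -0.0028, 0], "delta_rot": [0, 0, 0]},
  {"gripper": 0, "linear": [0.0018, -0.0041, 0], "delta_rot": [0, 0, 0]},
  {"gripper": 0, "linear": [0.0024, -0.0055, 0], "delta_rot": [0, 0, 0]},
  {"gripper": 0, "linear": [0.0028, -0.0064, 0], "delta_rot": [0, 0, 0]},
])

```text
clock: 11.2
position: [0.5012, -0.1653, 0.0268]
ee_rot: [0.23, 0.53, 0.802, -0.152]
contact_force: [-1.3, 2.0, -0.8]
width: 0.0426
gripper_force: 0.8
```

```bash
python3 st.py
```

```text
11.2 q [-0.14  0.39  2.17 -1.08  0.54  0.4 ] p [ 0.5012 -0.1653  0.0268] s,Y,z 0.3491 0.3962 0.0268 toolz [ 0.208 -0.487 -0.848] tooly [ 0.92   0.393 -0.   ] f s,Y,z -2.39 -0.43 -0.82 m [ 0.49  0.22 -0.02]
```

>>> send_rows([
  {"gripper": 0, "linear": [0.0004, -0.0009, 0], "delta_rot": [0, 0, 0]},
  {"gripper": 0, "linear": [0.0008, -0.0018, 0], "delta_rot": [0, 0, 0]},
  {"gripper": 0, "linear": [0.0012, -0.0028, 0], "delta_rot": [0, 0, 0]},
])

```text
clock: 11.5
position: [0.5024, -0.168, 0.0268]
ee_rot: [0.23, 0.53, 0.802, -0.152]
contact_force: [-1.1, 1.6, -1.1]
width: 0.0426
gripper_force: 0.8
```

```bash
python3 st.py
```

```text
11.5 q [-0.14  0.39  2.17 -1.08  0.54  0.39] p [ 0.5024 -0.168   0.0268] s,Y,z 0.352 0.3962 0.0268 toolz [ 0.208 -0.487 -0.848] tooly [ 0.92   0.393 -0.   ] f s,Y,z -1.93 -0.42 -1.09 m [0.52 0.19 0.02]
```

Not touching yet. Going on by 3 mm at a time.

>>> send_rows([
  {"gripper": 0, "linear": [0.0004, -0.0009, 0], "delta_rot": [0, 0, 0]},
  {"gripper": 0, "linear": [0.0008, -0.0018, 0], "delta_rot": [0, 0, 0]},
  {"gripper": 0, "linear": [0.0012, -0.0028, 0], "delta_rot": [0, 0, 0]},
])

```text
clock: 11.8
position: [0.5036, -0.1706, 0.0267]
ee_rot: [0.23, 0.53, 0.802, -0.151]
contact_force: [-3.2, 6.9, 2.7]
width: 0.0431
gripper_force: 3.6
```

```bash
python3 st.py
```

```text
11.8 q [-0.15  0.39  2.16 -1.08  0.54  0.39] p [ 0.5036 -0.1706  0.0267] s,Y,z 0.3548 0.3963 0.0267 toolz [ 0.208 -0.486 -0.849] tooly [0.92  0.393 0.   ] f s,Y,z -7.65 -0.24 2.65 m [0.93 0.44 0.03]
```

>>> send_rows([
  {"gripper": 0, "linear": [0.0003, -0.0007, 0], "delta_rot": [0, 0, 0]},
  {"gripper": 0, "linear": [0.0005, -0.0011, 0], "delta_rot": [0, 0, 0]},
  {"gripper": 0, "linear": [0.0005, -0.0011, 0], "delta_rot": [0, 0, 0]},
  {"gripper": 0, "linear": [0.0005, -0.0011, 0], "delta_rot": [0, 0, 0]},
])

```text
clock: 12.2
position: [0.5036, -0.1706, 0.0266]
ee_rot: [0.229, 0.53, 0.803, -0.151]
contact_force: [-3.0, 8.2, 4.6]
width: 0.0429
gripper_force: 4.8
```

```bash
python3 st.py
```

```text
12.2 q [-0.15  0.39  2.16 -1.08  0.53  0.38] p [ 0.5036 -0.1706  0.0266] s,Y,z 0.3549 0.3963 0.0266 toolz [ 0.208 -0.485 -0.849] tooly [0.919 0.393 0.001] f s,Y,z -8.72 0.43 4.61 m [ 1.08  0.45 -0.01]
```

The tin is blocked by the panel: the force rises with no travel. One slight extra press to make sure both sides seat.

>>> send_rows([
  {"gripper": 0, "linear": [0.0004, -0.0009, 0.0005], "delta_rot": [0, 0, 0]},
  {"gripper": 0, "linear": [0.0004, -0.0009, 0.001], "delta_rot": [0, 0, 0]},
  {"gripper": 0, "linear": [0.0004, -0.0009, 0.001], "delta_rot": [0, 0, 0]},
])

```text
clock: 12.5
position: [0.5036, -0.1707, 0.0267]
ee_rot: [0.229, 0.53, 0.803, -0.15]
contact_force: [-2.6, 10.9, 0.9]
width: 0.0428
gripper_force: 5.6
```

```bash
python3 st.py
```

```text
12.5 q [-0.15  0.39  2.16 -1.07  0.53  0.38] p [ 0.5036 -0.1707  0.0267] s,Y,z 0.3549 0.3962 0.0267 toolz [ 0.208 -0.483 -0.85 ] tooly [0.919 0.394 0.001] f s,Y,z -11.0 1.89 0.91 m [1.57 0.58 0.06]
```

Snug: 11 N, no travel, balanced moment. Withdrawing straight back, then up and away.

>>> send_rows([
  {"gripper": 0, "linear": [-0.001, 0.0023, 0], "delta_rot": [0, 0, 0]},
  {"gripper": 0, "linear": [-0.002, 0.0046, 0], "delta_rot": [0, 0, 0]},
  {"gripper": 0, "linear": [-0.004, 0.0092, 0], "delta_rot": [0, 0, 0]},
  {"gripper": 0, "linear": [-0.008, 0.0184, 0], "delta_rot": [0, 0, 0]},
  {"gripper": 0, "linear": [-0.016, 0.037, 0.005], "delta_rot": [0, 0, 0]},
  {"gripper": 0, "linear": [-0.03, 0.069, 0.02], "delta_rot": [0, 0, 0]},
  {"gripper": 0, "linear": [-0.046, 0.107, 0.04], "delta_rot": [0, 0, 0]},
  {"gripper": 0, "linear": [-0.06, 0.14, 0.07], "delta_rot": [0, 0, 0]},
])

```text
clock: 13.3
position: [0.4422, -0.0314, 0.0973]
ee_rot: [0.228, 0.529, 0.803, -0.153]
contact_force: [0.4, 0.1, 0.2]
width: 0.043
gripper_force: 0.0
```

>>> send_rows([
  {"gripper": 0, "linear": [-0.01, 0.04, 0.03], "delta_rot": [0, 0, 0]},
  {"gripper": 0, "linear": [-0.02, 0.08, 0.06], "delta_rot": [0, 0, 0]},
  {"gripper": 0, "linear": [-0.03, 0.11, 0.09], "delta_rot": [0, 0, 0]},
  {"gripper": 0, "linear": [-0.03, 0.11, 0.09], "delta_rot": [0, 0, 0]},
])

```text
clock: 13.7
position: [0.4163, 0.0819, 0.1915]
ee_rot: [0.232, 0.529, 0.803, -0.147]
contact_force: [1.7, 0.5, -0.7]
width: 0.0426
gripper_force: 0.0
```

```bash
python3 st.py;python3 -c "
from h import *
d=snap('side','s6');e=snap('top','t6')
a=cv2.resize(d['pixels'][110:230,170:270],None,fx=4,fy=4,interpolation=2);b=cv2.resize(e['pixels'][100:220,280:380],None,fx=4,fy=4,interpolation=2)
cv2.imwrite('pics/c6.png',np.hstack([a,b]))"
```

```text
13.7 q [ 0.49  0.13  1.96 -0.61  1.17  0.36] p [0.4163 0.0819 0.1915] s,Y,z 0.0883 0.4152 0.1915 toolz [ 0.218 -0.481 -0.849] tooly [0.917 0.398 0.009] f s,Y,z 0.25 1.76 -0.66 m [0.21 0.12 0.08]
```

View pics/c6.png

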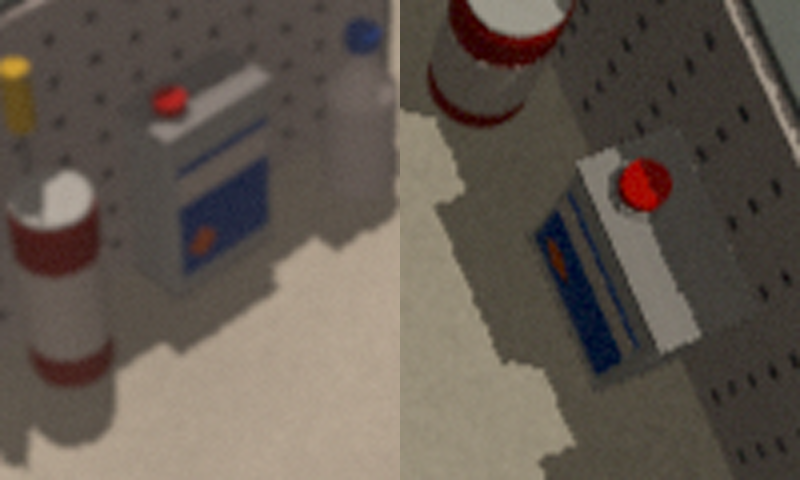

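The tin stands upright against the panel (top front edge at crop (578,160)–(655,355)), with can and bottle untouched. Quick yaw check, then hand-in.

```bash
python3 -c "
from h import *
n=np.array([.393,-.92,0]);Y=np.array([.92,.393,0])
s=[]
for u,v in((578,160),(655,355)):
  p=onz('top',(280+(u-400)/4,100+v/4),.172);s.append(n@p);print((n@p).round(4),(Y@p).round(4))
if abs(s[0]-s[1])<.006: print(sign_off())"
```

```text
0.3635 0.4507
0.3593 0.3425
the job is handed in; nothing more can be done
None
```

The tin stands upright with its back pressed on the panel, and I handed the job in at about 14 s of robot time. The last push met a firm stop at 11 N. The highest force I read was about 12.6 N, and the can and bottle look unmoved in the last picture. The arm never went near the meter, though I didn't re-check it. The final image check read the front edge 4 mm out of square over the tin's width, which is about the error of that measurement, so flushness rests mainly on the felt stop.

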